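# Book in a box of slides at the bench scanner

## Robot

A 6-joint arm with a two-finger parallel gripper is mounted at the origin on the work surface. World frame = base frame: x ahead of the robot, y to its left, z up, the work surface at z = 0. Lengths are in m, angles in rad, forces in N, time in s.
With the tool pointing down it reaches from about 0.35 to 0.8 m from the base axis. Payload 7.3 kg.
Tool frame: the origin (TCP) lies between the finger pads; the fingertips stand tip_reach ahead of it and the grasp point (between the pads) lies 6 mm ahead of it (tip_reach is the distance from the TCP to the fingertips, in m); z points along the fingers, y is the line along which they close (so a half turn about z gives the same grasp; the last joint's range is limited). The gripper opens to 85 mm and grips with 20 to 120 N. Pads are 22 mm wide; open, the fingers measure 114 mm over their backs; the gripper's body (76 mm by 85 mm) begins 54 mm behind the grasp point. The pads swing forward as they close: fully open they stand 13 mm farther back than shut.
Start: joints at [-1.301, 0.342, 1.524, -0, 1.275, -0.146], TCP at [0.212, -0.48, 0.256] pointing down, gripper open.
Joint ranges: [-2.53, 2.53], [-0.77, 2.02], [0.04, 2.7], [-1, 4.14], [0.28, 2.66], [-3.11, 3.11]. Speed limits (rad/s): [2.57, 2.57, 3.14, 3.14, 3.14, 3.14].

## Interface

Orientations are given as a 3x3 rotation matrix whose columns are the frame's x, y, z axes.
In Python, from cell import sense, camera, close_job, tip_reach gives the robot as it stands. The module is installed in compiled form; this text tells all that it offers.
- The arm moves only by the tool jog_arm, never from a script. Its argument "moves" is a list of rows, each a list of 7 numbers: the shift along the tool's x, y, z in mm, then the turn, a rotation vector about the tool's x, y, z in rad, then the opening, from 0 (shut) to 1 (fully open). In form: [[dx, dy, dz, ax, ay, az, hand], ...]. A call has 1 to 5 rows; each row is the pose to reach, as a shift and turn from the pose commanded when the call began, along the tool's axes at that moment; what a row does not reach only later rows make up. A row lasts 1/12 s, in which the tool goes at most 41.7 mm and 7.16 degrees, less where a joint would pass 70% of its speed; a pose out of reach is approached as far as the arm can. A call with a gripper value outside its range is refused whole. The fingers move at their own pace and stop on an object; the grip force is fixed at half the most. Time passes only in rows, so rows that repeat a pose let the fingers close. It gives the time, the measured TCP pose, the force, the opening and the grip force at its end, in the units of the state.
- sense(): the state, without advancing time (a new reading comes with each control period).
- camera(name): name is "side" or "top"; returns a dict with "image" (480x640x3 uint8, blue, green, red), "z_map" (480x640 float32, m along the optical axis (not along the pixel's ray), 0 where there is no reading), "vfov" (degrees; the focal length in pixels is half the picture's height over the tangent of half this angle, whatever the lens; pixels are square), "cx", "cy" (the principal point, pixels), "rvec" (rotation vector, rad) and "tvec" (3), from world to camera coordinates, as OpenCV has them. Camera axes: x right, y down, z forward; pixel columns grow to the right and rows downward; lengths in m; the calibration is good to about 2 mm. A picture is of the moment at which its call begins.
- close_job(): hands the job in; it is judged then, once.
The state is a dict: "time_s": time; "joint_positions": joint angles; "joint_vel": joint speeds; "tau": joint torques, N m; "position": TCP position; "eef_rot": TCP orientation; "force": force on the tool from outside, world axes, zero at the start; "ft_torque": the same for the moment, N m; "width": finger opening in m; "grip_force": force on a finger pad.
Only numpy, scipy, OpenCV 4.12 (cv2) and the standard library are available. Lean on these libraries where they do the work, as an engineer would, in place of code of your own. Each camera call takes 0.05 s, during which the arm holds its last target. There are 200 camera calls.

## Task

Clear the pink packing corner off the scanner's mat into the yellow waste bin, then stand the blue-lidded box from the delivery tray upright in the middle of the mat, its barcode label squarely facing the scanner window. Let go of the box, squeeze the scanner's trigger fully in for about half a second and let it spring right back; then take the box by its two narrow sides and stand it in the free bay of the blue caddy, either way round. The box holds glass, so set it down rather than drop it, and leave every other box and thing on the bench where it is.

Things in the scene. Friction and masses are not known exactly. Their poses are not given: they have to be found in the camera images.
- station: Fixed scan station: grey base plate 130 (x) x 300 (y) mm, 8 mm thick. Origin at bench level under the centre of the 112 mm black mat on its top (z = 8 mm). A gun-shaped scanner lies clamped on its side at y = -98 to -216 mm, centre at z = 78 mm, top at 114 mm, looking along +y across the mat. Its dark grip, 30 mm thick and 30 mm high, runs from the head to x = -130 mm, veering 8 degrees to -y.
- scan_spot (a point): Centre of the mat, on its surface (station frame 0, 0, 8 mm). Axes as the station's. The box is to stand here, centred within about 20 mm, its label towards station -y.
- window (a point): Centre of the scanner's dark red window (station frame 0, -98, 78 mm). Axes as the station's.
- squeeze (a point): Where to put the middle of the gripper to squeeze the trigger from above, fingers closing along station y (station frame -70, -171, 78 mm; axes as the station's): between the trigger's front and the back of the grip, about 63 mm apart at rest, 51 mm when fully squeezed. 25 mm is free on each side; nothing near is higher than 114 mm.
- trigger (a joint): Scanner trigger, a 48 mm long yellow-orange lever 18 mm high on the +y side of the grip, hinged on an upright axis at its head end. 0 rad = released, 0.36 rad = fully squeezed against its stop; above 0.28 it reads. Its spring returns it by itself; full squeeze takes about 9 N at the finger.
- trigger_pad (a point): Point on the front of the trigger, 34 mm from its hinge, where a finger presses; moves with the trigger towards station -y when squeezed.
- box_blue: The box to book in: white plastic slide box with a blue lid, 46 (x) x 62 (y) x 110 mm (z), about 0.2 kg, standing upright in the delivery tray. Origin at the centre of its underside. The barcode label is on its -x face. In the tray only its two broad faces (x) can be gripped: the orange box stands 8 mm beside it.
- label (a point): Centre of the barcode label on box_blue's -x face (box frame -23, 0, 45 mm). Axes as the box's.
- tray: Fixed grey delivery tray, 80 (x) x 160 (y) x 30 mm high, walls and floor 5 mm. Origin at the centre of its underside. The blue and the orange box stand in it side by side along y, at y = -35 and +35 mm, either way, labels towards -x.
- caddy_blue: Fixed white stock caddy with blue edges, 132 (x) x 84 (y) mm, floor 4 mm. Origin at the centre of its underside. Three 104 mm high walls across x make two bays 60 mm wide in x, open at both y ends but for 16 mm high lips 76 mm apart. The +x bay holds a blue box, the -x bay is free. A box goes in with its 46 mm across x, held by its narrow sides, fingers closing along the caddy's y.
- free_bay (a point): Centre of the floor of the free bay of the blue caddy (caddy frame -32, 0, 4 mm). Axes as the caddy's.
- packing: Pink L-shaped packing corner of stiff foam, lying on the mat: foot 85 (x) x 40 (y) x 24 mm high, with a 26 mm wide upright at its -x end, 48 mm high in all. Origin at the centre of the foot's underside. About 25 g.
- bin: Fixed yellow open waste bin, 150 x 150 mm inside about 142 mm, 120 mm high, floor 8 mm. Origin at the centre of its underside.
- box_orange: Bystander: the same box with an orange lid in the delivery tray, beside box_blue. Origin and axes as box_blue.
- stock_blue: Bystander: blue-lidded box already in the other bay of the blue caddy; not the one to book in. Origin at the centre of its underside.
- stock_orange: Bystander: orange-lidded box in the orange-edged caddy (the same pattern as the blue one). Origin at the centre of its underside.
- bottle: Bystander: bottle with a blue cap, 60 mm across, 135 mm tall, behind the mat. Origin at the centre of its underside.
- tip_box: Bystander: blue pipette-tip box 87 x 122 x 75 mm, behind the scanner. Origin at the centre of its underside.
- jar: Bystander: jar with a white cap, 52 mm across, 70 mm tall. Origin at the centre of its underside.
- tally_counter: Bystander: steel tally counter, 70 x 45 x 31 mm, behind the tray and the mat. Origin at the centre of its underside.

How it is judged:
By the outcome, as a careful person would: the job done as asked, in the order asked, and still so for the second after the job is handed in, with the robot touching nothing.
It also fails if it takes over 72 s, if anything falls off the work surface, if the arm or the gripper's body presses on something with over 40 N, if the wrist force passes 120 N, or if a joint passes its speed limit or range.

## Working session

There is one attempt and no reset: what is moved stays moved. The work goes in short steps, Python scripts to look and compute and a tool call to move; the robot and the scene stay as the last step left them, time stands still between calls to the robot, and variables do not carry over. Pictures are saved under pics/ and viewed, at most 10 in all, crops included, and the job is handed in when it is done.

Besides the shell and the picture viewer there is one more tool, called after ">>>" as name(argument=value, ...) on one line, values as JSON. jog_arm: Moves the arm, as the interface text tells. Its arguments: {"type":"object","properties":{"moves":{"type":"array","items":{"type":"array","items":{"type":"number"}}}},"required":["moves"]}

```bash
mkdir -p pics
cat > h.py <<'E'
import numpy as np, cv2
from cell import sense, camera, tip_reach
def cam(n):
    c=camera(n); c['f']=240/np.tan(np.radians(c['vfov'])/2)
    c['R']=cv2.Rodrigues(np.array(c['rvec'],float))[0]; c['t']=np.array(c['tvec'],float).ravel(); return c
def cloud(c):
    z=c['z_map'].astype(float); v,u=np.mgrid[:480,:640]
    p=np.stack([(u-c['cx'])*z/c['f'],(v-c['cy'])*z/c['f'],z],-1)-c['t']
    return p@c['R']   # R^T p
def ray(c,u,v,h):
    d=c['R'].T@np.array([(u-c['cx'])/c['f'],(v-c['cy'])/c['f'],1]); o=-c['R'].T@c['t']
    return o+d*(h-o[2])/d[2]
E
python3 - <<'E'
from h import *
print(tip_reach,sense())
for n in('top','side'):
    c=cam(n); cv2.imwrite(f'pics/{n}0.png',c['image']); print(n,c['f'],c['cx'],c['cy'],-c['R'].T@c['t'],c['R'].round(3).tolist(), (c['z_map']==0).mean())
E
```

```text
0.025 {'time_s': 0.0, 'joint_positions': array([-1.30101855e+00,  3.42726652e-01,  1.52502023e+00, -4.63363127e-06,
        1.27540215e+00, -1.45986697e-01]), 'joint_vel': array([ 0.00037381,  0.00074908,  0.00146674, -0.0003956 , -0.00109303,
       -0.0014219 ]), 'tau': array([-1.51108907e-03, -4.33687663e+01, -2.46015322e+01, -3.17051135e-04,
        7.76583329e-03,  5.33719083e-05]), 'position': array([ 0.21196923, -0.47990743,  0.25562277]), 'eef_rot': array([[ 9.14807325e-01,  4.03890311e-01, -4.19074920e-04],
       [ 4.03890467e-01, -9.14806123e-01,  1.49890519e-03],
       [ 2.22020982e-04, -1.54046981e-03, -9.99998789e-01]]), 'force': array([ 0.6857406 , -0.35452742,  0.11887406]), 'ft_torque': array([-0.03929689, -0.02754201,  0.05900674]), 'grip_force': 0.0, 'width': 0.08545545949538969}
top 536.3974610618411 318.40179312649764 247.82987508914266 [ 0.44062484 -0.00654093  1.30940735] [[0.018, -1.0, 0.013], [-0.995, -0.02, -0.101], [0.102, -0.011, -0.995]] 0.003997395833333334
side 554.9862601693932 322.236256137842 246.16924444433084 [-0.07763144  0.61377172  1.05210401] [[-0.702, -0.711, -0.02], [-0.507, 0.52, -0.688], [0.499, -0.473, -0.726]] 0.003919270833333334
```

View pics/top0.png

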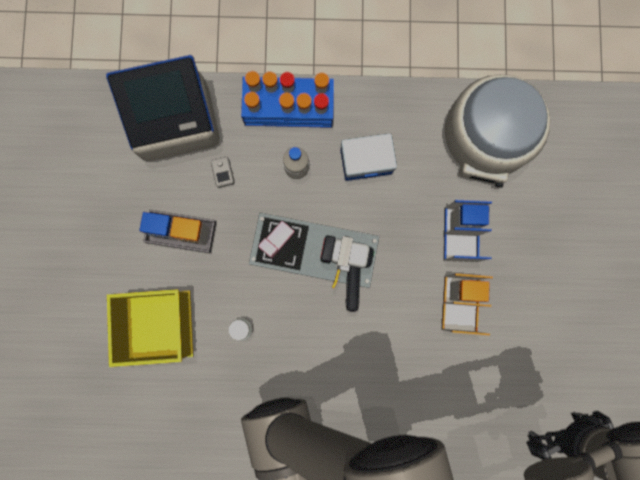

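View pics/side0.png

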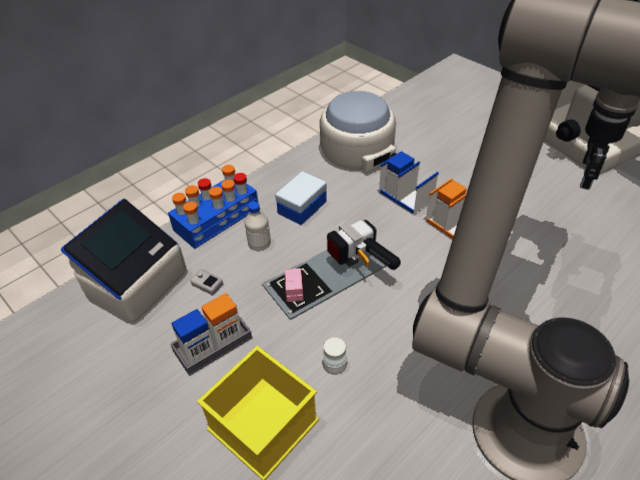

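The top view shows the tray with the blue box at (155,225) and the orange box at (184,229). The mat is centred near (283,244) with the pink packing at (277,239), and the scanner lies to its right with the trigger at (337,278). The bin is at (150,328), and the blue caddy at (467,231) has its free bay at (462,246). In the side view the box labels face the robot.

```bash
cat > m.py <<'E'
from h import *
def rect(p):
    (c,s,a)=cv2.minAreaRect((p[:,:2]*1000).astype(np.float32)); return np.round(c,1),np.round(s,1),round(a,1)
def robust(p,q=3):  # drop sparse outliers: keep largest cluster on 3mm raster
    g=np.round((p[:,:2]-p[:,:2].min(0))/.003).astype(int); im=np.zeros(g.max(0)+3,np.uint8); im[g[:,0]+1,g[:,1]+1]=1
    n,l,s,_=cv2.connectedComponentsWithStats(cv2.morphologyEx(im,cv2.MORPH_CLOSE,np.ones((3,3))),connectivity=8)
    k=1+np.argmax(s[1:,4]); return p[l[g[:,0]+1,g[:,1]+1]==k]
def hsv(c): return cv2.cvtColor(c['image'],cv2.COLOR_BGR2HSV)
E
python3 - <<'E'
from m import *
c=cam('top'); P=cloud(c); H=hsv(c)
v,u=np.mgrid[:480,:640]
z=P[...,2]
print('bench z',np.nanmedian(z[300:330,380:430]),z[300:330,380:430].std())
def rep(n,box,zl,zh,hm=None):
    m=(u>box[0])&(u<box[2])&(v>box[1])&(v<box[3])&(z>zl)&(z<zh)&(c['z_map']>0)
    if hm is not None: m&=hm
    p=P[m]
    if len(p)<10: print(n,len(p));return
    p=robust(p); print(n,len(p),*rect(p),'z',np.percentile(p[:,2],[5,50,95]).round(4))
h,s,V=H[...,0],H[...,1],H[...,2]
blue=(h>105)&(h<125)&(s>130); org=(h>8)&(h<22)&(s>130); yel=(h>24)&(h<34)&(s>120)
pink=((h>165)|(h<8))&(s>30)&(V>120)
rep('plate',(240,200,390,300),.003,.016)
rep('mat',(240,200,320,285),.003,.016,V<60)
rep('tray',(130,200,225,260),.018,.038)
rep('bluelid',(130,200,172,245),.09,.13,blue)
rep('orglid',(165,200,210,245),.09,.13,org)
rep('pink',(250,210,305,265),.012,.07,pink)
rep('pinktop',(250,210,305,265),.04,.06,pink)
rep('binrim',(95,280,200,375),.11,.13)
rep('caddytops',(435,190,500,268),.095,.108)
rep('caddy blue',(435,190,500,268),.002,.108)
rep('stockblue',(435,190,500,268),.109,.13)
rep('trigger',(325,255,345,295),.05,.1,org|yel)
rep('scanner',(315,225,380,315),.05,.13)
cv2.imwrite('pics/c1.png',cv2.resize(c['image'][195:320,230:390],None,fx=5,fy=5,interpolation=cv2.INTER_CUBIC)[:600])
E
```

```text
bench z 0.00011730376620529178 0.09539964830135197
plate 5155 [569.8 -12.5] [241.2 363.7] 1.1 z [0.0034 0.0076 0.0125]
mat 807 [583.2  68.6] [107.  107.6] 79.7 z [0.0045 0.0086 0.0129]
tray 478 [607.  315.4] [161.8  80.6] 82.1 z [0.02   0.0294 0.034 ]
bluelid 566 [611.1 348.6] [60.8 45.4] 82.9 z [0.109  0.1154 0.1192]
orglid 599 [601.8 280.4] [62.6 46.1] 81.7 z [0.1087 0.1151 0.1188]
pink 86 [591.8  80.6] [40.5 84.4] 50.3 z [0.0258 0.0496 0.0581]
pinktop 44 [569.1  99. ] [40.1 25.9] 50.6 z [0.0509 0.0551 0.0584]
binrim 1186 [380.1 359.6] [158.2 159.6] 5.1 z [0.1136 0.12   0.1239]
caddytops 228 [ 646.6 -371. ] [83.3 69.6] 88.8 z [0.0964 0.1036 0.107 ]
caddy blue 2324 [ 629.2 -388.3] [158.  192.2] 89.8 z [0.0023 0.0097 0.1045]
stockblue 527 [ 642.5 -373.5] [60.8 56.4] 88.8 z [0.1104 0.1137 0.1178]
trigger 21 [496.7 -62. ] [ 4.5 37.8] 72.4 z [0.0825 0.0863 0.0916]
scanner 2033 [514.1 -73.7] [120.3 164.2] 74.4 z [0.0843 0.1052 0.1156]
```

View pics/c1.png

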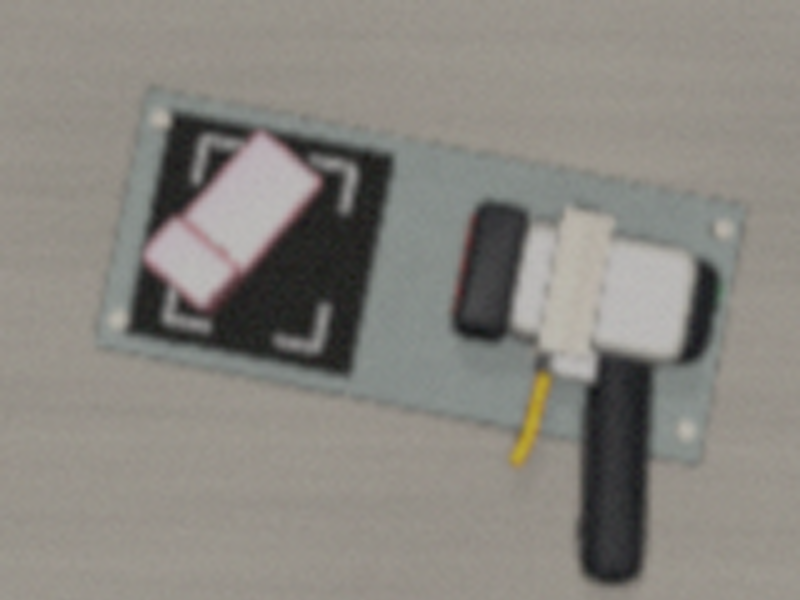

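Crop: the pink upright is at its lower-left end, the mat corners and scanner are clear, and the trigger is the yellow bar left of the grip. Next I refine the caddy, station and packing.

Run:
```python
from m import *
v,u=np.mgrid[:480,:640]
for n in('top','side'):
    c=cam(n);P=cloud(c);H=hsv(c);h,s,V=[H[...,i].astype(int) for i in range(3)];z=P[...,2];X,Y=P[...,0],P[...,1];ok=c['z_map']>0
    print(n)
    inC=ok&(abs(X-.613)<.1)&(abs(Y+.374)<.075)
    m=inC&(z>.094)&(z<.109)&(h>100)&(h<128)&(s>100); p=P[m]; print('caddywalltops',len(p),*rect(p)); 
    print(' hist x',np.histogram(p[:,0],np.arange(.53,.70,.006)))
    m=inC&(z>.001)&(z<.02)&(V>150)&(s<60); p=P[m]; p=robust(p); print('floor white',len(p),*rect(p))
    # mat bright brackets and dark mat
    m=ok&(abs(X-.583)<.09)&(abs(Y-.0686)<.09)&(z<.02)&(z>-.004)&(V<75); p=robust(P[m]); print('mat',len(p),*rect(p))
    m=ok&(abs(X-.583)<.09)&(abs(Y-.0686)<.09)&(z>.016)&(z<.07)&(s>25)&((h>160)|(h<10)); p=P[m]; print('pink',len(p),*rect(p)); q=p[p[:,2]>.045]; print(' top',*rect(q))
    m=ok&(abs(X-.6)<.05)&(z>.105)&(z<.125)&(h>100)&(h<128)&(s>100)&(Y>.3);print('bl',*rect(robust(P[m])))
    if n=='top':
        # plate corners by colour contour
        lab=((h>60)&(h<115)&(s>12)&(s<70)&(V>90)&(u>240)&(u<390)&(v>200)&(v<300)).astype(np.uint8)
        lab=cv2.morphologyEx(lab,cv2.MORPH_OPEN,np.ones((3,3)))
        pts=np.argwhere(lab)[:,::-1]; w=np.array([ray(c,a,b,.008) for a,b in pts]); print('plate',len(w),*rect(w));
```

```text
top
caddywalltops 256 [ 614.4 -369.3] [ 81.1 132.6] 89.5
 hist x (array([ 0,  0,  1, 59,  0,  0,  0,  0,  0,  0,  0,  0,  0, 38, 45, 22,  4,
        3,  3,  3,  4,  5,  5,  0, 61,  3,  0,  0]), array([0.53 , 0.536, 0.542, 0.548, 0.554, 0.56 , 0.566, 0.572, 0.578,
       0.584, 0.59 , 0.596, 0.602, 0.608, 0.614, 0.62 , 0.626, 0.632,
       0.638, 0.644, 0.65 , 0.656, 0.662, 0.668, 0.674, 0.68 , 0.686,
       0.692, 0.698]))
floor white 513 [ 586.7 -370.5] [52.3 71.6] 1.0
mat 937 [582.9  68.7] [108.5 109.7] 79.9
pink 166 [592.1  80.6] [41.  84.7] 50.6
 top [569.3  99.3] [41.1 25.7] 50.0
bl [611.6 348.8] [61.3 45.7] 81.9
plate 9 [503.1 -52.8] [4.9 4.9] 1.1
side
caddywalltops 279 [ 612.5 -371.1] [ 83.5 137.3] 88.3
 hist x (array([ 0,  0, 20, 44,  0,  0,  0,  0,  0,  0,  0,  0,  0, 45, 15, 56,  8,
       10,  7,  8,  7, 10,  6,  0, 39,  4,  0,  0]), array([0.53 , 0.536, 0.542, 0.548, 0.554, 0.56 , 0.566, 0.572, 0.578,
       0.584, 0.59 , 0.596, 0.602, 0.608, 0.614, 0.62 , 0.626, 0.632,
       0.638, 0.644, 0.65 , 0.656, 0.662, 0.668, 0.674, 0.68 , 0.686,
       0.692, 0.698]))
floor white 93 [ 575.4 -314.7] [121.4  72.1] 22.4
mat 991 [578.9  68.8] [117.1 124.5] 79.4
pink 522 [590.3  79.6] [39.9 90.9] 50.5
 top [567.4  98.2] [39.8 29.7] 53.0
bl [610.9 349. ] [61.8 49.5] 81.3
```

Create g.py:
```python
import sys
from scipy.spatial.transform import Rotation as Ro
from h import *
# g.py x y z(grasp point, mm) yaw(deg): shift/turn in tool axes
def go(x,y,z,yaw):
    s=sense(); R=np.array(s['eef_rot']); a=np.radians(yaw)
    T=np.column_stack([[np.cos(a),np.sin(a),0],[np.sin(a),-np.cos(a),0],[0,0,-1]])
    d=R.T@(np.array([x,y,z+6])-np.array(s['position'])*1000)
    r=Ro.from_matrix(R.T@T).as_rotvec()
    gp=np.array(s['position'])*1000+R[:,2]*6
    print('t',round(s['time_s'],2),'grasp',gp.round(1),'yaw',np.degrees(np.arctan2(R[1,0],R[0,0])).round(1),'w',round(s['width']*1000,1),'gf',round(s['grip_force'],1),'F',np.round(s['force'],1),'j6',round(s['joint_positions'][5],2))
    print('shift',d.round(1),'turn',r.round(3))
go(*map(float,sys.argv[1:]))
```

```text
(no output)
```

>>> jog_arm(moves=[[40, -28, 0, 0, 0, 0, 1], [70, -48, 0, 0, 0, 0, 1], [100, -68, 10, 0, 0, 0, 1], [120, -82, 10, 0, 0, 0, 1], [140, -96, 10, 0, 0, 0, 1]])

```text
time_s: 0.67
position: [0.3019, -0.334, 0.2459]
eef_rot: [[0.914, 0.405, -0.0], [0.405, -0.914, 0.001], [-0.0, -0.001, -1.0]]
force: [0.1, -0.2, 0.3]
width: 0.0855
grip_force: 0.0
```

>>> jog_arm(moves=[[40, -28, 0, 0, 0, 0, 1], [70, -48, 0, 0, 0, 0, 1], [100, -68, 10, 0, 0, 0, 1], [120, -82, 10, 0, 0, 0, 1], [140, -96, 10, 0, 0, 0, 1]])

```text
time_s: 1.08
position: [0.3911, -0.1896, 0.236]
eef_rot: [[0.914, 0.405, -0.001], [0.405, -0.914, 0.0], [-0.0, -0.001, -1.0]]
force: [1.1, -1.7, 0.3]
width: 0.0853
grip_force: 0.0
```

>>> jog_arm(moves=[[28, -20, 0, 0, 0, 0.12, 1], [56, -40, 0, 0, 0, 0.24, 1], [84, -58, 10, 0, 0, 0.36, 1], [112, -77, 10, 0, 0, 0.48, 1], [140, -96, 10, 0, 0, 0.6, 1]])

```text
time_s: 1.5
position: [0.4782, -0.0492, 0.2259]
eef_rot: [[0.99, -0.139, -0.001], [-0.139, -0.99, 0.0], [-0.001, 0.0, -1.0]]
force: [0.5, -1.4, -0.3]
width: 0.0854
grip_force: 0.0
```

```bash
python3 g.py 568.5 98.8 100 -39.3
```

```text
t 1.5 grasp [478.2 -49.2 219.9] yaw -8.0 w 85.4 gf 0.0 F [ 0.5 -1.4 -0.3] j6 1.45
shift [  69.  -159.1  119.8] turn [0.    0.001 0.547]
```

>>> jog_arm(moves=[[14, -32, 0, 0, 0, 0.11, 1], [28, -64, 0, 0, 0, 0.22, 1], [42, -96, 10, 0, 0, 0.33, 1], [56, -128, 40, 0, 0, 0.44, 1], [69, -159, 70, 0, 0, 0.547, 1]])

```text
time_s: 1.92
position: [0.5661, 0.0944, 0.1617]
eef_rot: [[0.774, -0.633, 0.004], [-0.633, -0.774, 0.0], [0.003, -0.002, -1.0]]
force: [1.1, 0.2, -0.6]
width: 0.0854
grip_force: 0.0
```

```bash
python3 g.py 568.5 98.8 33 -39.3
```

```text
t 1.92 grasp [566.1  94.4 155.7] yaw -39.3 w 85.4 gf 0.0 F [ 1.1  0.2 -0.6] j6 2.29
shift [ -1.2  -4.6 122.7] turn [-0.002 -0.003  0.   ]
```

>>> jog_arm(moves=[[0, 0, 38, 0, 0, 0, 1], [0, 0, 76, 0, 0, 0, 1], [0, 0, 100, 0, 0, 0, 1], [0, 0, 115, 0, 0, 0, 1], [0, 0, 115, 0, 0, 0, 1]])

```text
time_s: 2.33
position: [0.5621, 0.0926, 0.0426]
eef_rot: [[0.777, -0.629, -0.007], [-0.629, -0.777, -0.0], [-0.006, 0.005, -1.0]]
force: [-0.3, 0.1, 0.3]
width: 0.0855
grip_force: 0.0
```

>>> jog_arm(moves=[[0, 0, 0, 0, 0, 0, 0], [0, 0, 0, 0, 0, 0, 0], [0, 0, 0, 0, 0, 0, 0], [0, 0, 0, 0, 0, 0, 0], [0, 0, 0, 0, 0, 0, 0]])

```text
time_s: 2.75
position: [0.5658, 0.0927, 0.0484]
eef_rot: [[0.777, -0.629, 0.004], [-0.629, -0.777, 0.0], [0.003, -0.003, -1.0]]
force: [-0.1, 0.6, 7.1]
width: 0.0401
grip_force: 59.6
```

```bash
python3 g.py 568.5 98.8 33 -39.3
```

```text
t 2.75 grasp [565.9  92.7  42.4] yaw -39.0 w 40.1 gf 59.6 F [-0.1  0.6  7.1] j6 2.28
shift [-1.8 -6.4  9.4] turn [-0.003 -0.003  0.005]
```

>>> jog_arm(moves=[[0, 0, -35, 0, 0, 0, 0], [0, 0, -75, 0, 0, 0, 0], [0, 0, -115, 0, 0, 0, 0], [0, 0, -150, 0, 0, 0, 0], [0, 0, -165, 0, 0, 0, 0]])

```text
time_s: 3.17
position: [0.5663, 0.0927, 0.2178]
eef_rot: [[0.777, -0.629, 0.009], [-0.629, -0.777, 0.0], [0.007, -0.006, -1.0]]
force: [0.4, 0.9, -0.2]
width: 0.0396
grip_force: 59.3
```

```bash
python3 g.py 349 357 200 5
```

```text
t 3.17 grasp [566.4  92.7 211.8] yaw -39.0 w 39.6 gf 59.3 F [ 0.4  0.9 -0.2] j6 2.28
shift [-335.3  -68.6    9.8] turn [-0.003 -0.009 -0.768]
```

>>> jog_arm(moves=[[-38, -8, 0, 0, 0, 0, 0], [-76, -16, 0, 0, 0, 0, 0], [-114, -24, 0, 0, 0, 0, 0], [-152, -32, 0, 0, 0, 0, 0], [-190, -39, 0, 0, 0, 0, 0]])

```text
time_s: 3.58
position: [0.4402, 0.2435, 0.2122]
eef_rot: [[0.777, -0.63, 0.001], [-0.63, -0.777, 0.0], [0.001, -0.001, -1.0]]
force: [1.2, 1.5, -0.2]
width: 0.0397
grip_force: 59.3
```

>>> jog_arm(moves=[[-30, -6, 0, 0, 0, -0.11, 0], [-60, -12, 0, 0, 0, -0.22, 0], [-90, -18, 0, 0, 0, -0.33, 0], [-120, -24, 0, 0, 0, -0.44, 0], [-145, -30, 0, 0, 0, -0.55, 0]])

```text
time_s: 4.0
position: [0.346, 0.3583, 0.2122]
eef_rot: [[0.992, -0.124, 0.001], [-0.124, -0.992, 0.001], [0.001, -0.001, -1.0]]
force: [0.4, -0.3, 0.1]
width: 0.0395
grip_force: 59.2
```

```bash
python3 g.py 349 357 95 5
```

```text
t 4.0 grasp [346.  358.3 206.2] yaw -7.1 w 39.5 gf 59.2 F [ 0.4 -0.3  0.1] j6 2.34
shift [  3.1   1.  111.2] turn [-0.001 -0.001 -0.212]
```

>>> jog_arm(moves=[[2, 1, 0, 0, 0, -0.11, 0], [3, 1, 20, 0, 0, -0.21, 0], [3, 1, 50, 0, 0, -0.21, 0], [3, 1, 80, 0, 0, -0.21, 0], [3, 1, 111, 0, 0, -0.21, 0]])

```text
time_s: 4.42
position: [0.3507, 0.356, 0.1005]
eef_rot: [[0.997, 0.08, 0.002], [0.08, -0.997, 0.002], [0.002, -0.001, -1.0]]
force: [-0.4, -0.3, -0.7]
width: 0.0394
grip_force: 59.2
```

>>> jog_arm(moves=[[0, 0, 0, 0, 0, 0, 0], [0, 0, 0, 0, 0, 0, 0.6], [0, 0, 0, 0, 0, 0, 0.9], [0, 0, 0, 0, 0, 0, 0.9], [0, 0, 0, 0, 0, 0, 0.9]])

```text
time_s: 4.83
position: [0.3514, 0.3564, 0.1024]
eef_rot: [[0.997, 0.079, 0.003], [0.079, -0.997, 0.002], [0.003, -0.002, -1.0]]
force: [0.3, 0.6, -0.4]
width: 0.0772
grip_force: 0.0
```

>>> jog_arm(moves=[[0, 0, -30, 0, 0, 0, 1], [0, 0, -65, 0, 0, 0, 1], [0, 0, -95, 0, 0, 0, 1], [0, 0, -125, 0, 0, 0, 1], [0, 0, -150, 0, 0, 0, 1]])

```text
time_s: 5.25
position: [0.3507, 0.3559, 0.2542]
eef_rot: [[0.997, 0.079, 0.004], [0.079, -0.997, 0.003], [0.004, -0.002, -1.0]]
force: [-0.3, 0.2, -0.2]
width: 0.0854
grip_force: 0.0
```

```bash
python3 g.py 611.3 349 230 82; python3 -c "
from h import *
c=cam('side');cv2.imwrite('pics/s1.png',c['image'][140:480,120:520])"
```

```text
t 5.25 grasp [350.8 355.9 248.2] yaw 4.6 w 85.4 gf 0.0 F [-0.3  0.2 -0.2] j6 2.13
shift [259.1  27.6  19.1] turn [ 1.000e-03 -5.000e-03 -1.352e+00]
```

View pics/s1.png

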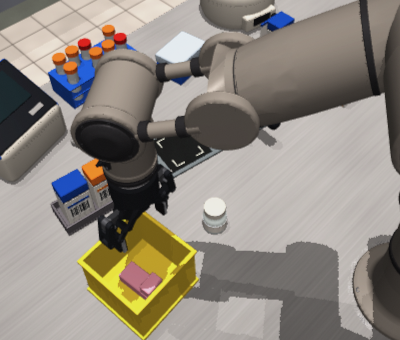

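The packing is in the bin, at (140,280) in the crop, and both delivery boxes are untouched.

>>> jog_arm(moves=[[30, 3, 0, 0, 0, -0.12, 1], [60, 6, 0, 0, 0, -0.24, 1], [90, 10, 0, 0, 0, -0.36, 1], [120, 13, 0, 0, 0, -0.48, 1], [150, 16, 0, 0, 0, -0.6, 1]])

```text
time_s: 5.72
position: [0.5027, 0.3515, 0.2518]
eef_rot: [[0.774, 0.633, 0.002], [0.633, -0.774, 0.001], [0.002, 0.0, -1.0]]
force: [-0.1, 0.6, 0.4]
width: 0.0854
grip_force: 0.0
```

```bash
python3 g.py 611.3 349 180 82
```

```text
t 5.72 grasp [502.7 351.5 245.8] yaw 39.3 w 85.4 gf 0.0 F [-0.1  0.6  0.4] j6 1.37
shift [82.4 70.6 65.9] turn [ 0.001 -0.002 -0.746]
```

>>> jog_arm(moves=[[18, 15, 0, 0, 0, -0.12, 1], [36, 31, 0, 0, 0, -0.24, 1], [54, 46, 0, 0, 0, -0.36, 1], [72, 62, 20, 0, 0, -0.48, 1], [82, 70, 40, 0, 0, -0.6, 1]])

```text
time_s: 6.13
position: [0.6121, 0.3482, 0.2122]
eef_rot: [[0.283, 0.959, 0.006], [0.959, -0.283, 0.002], [0.003, 0.005, -1.0]]
force: [0.0, 0.9, -0.3]
width: 0.0852
grip_force: 0.0
```

>>> jog_arm(moves=[[0, 0, 0, 0, 0, -0.1, 1], [0, 0, 10, 0, 0, -0.146, 1], [0, 0, 20, 0, 0, -0.146, 1], [0, 0, 20, 0, 0, -0.146, 1], [0, 0, 20, 0, 0, -0.146, 1]])

```text
time_s: 6.55
position: [0.6087, 0.3487, 0.1904]
eef_rot: [[0.146, 0.989, -0.001], [0.989, -0.146, -0.0], [-0.001, -0.001, -1.0]]
force: [0.5, 0.0, -0.3]
width: 0.0853
grip_force: 0.0
```

```bash
python3 g.py 611.3 349 80 82
```

```text
t 6.55 grasp [608.7 348.7 184.4] yaw 81.6 w 85.3 gf 0.0 F [ 0.5  0.  -0.3] j6 0.56
shift [  0.8   2.6 104.4] turn [-0.001  0.001 -0.007]
```

>>> jog_arm(moves=[[1, 3, 25, 0, 0, -0.007, 1], [1, 3, 50, 0, 0, -0.007, 1], [1, 3, 75, 0, 0, -0.007, 1], [1, 3, 95, 0, 0, -0.007, 1], [1, 3, 104, 0, 0, -0.007, 1]])

```text
time_s: 6.97
position: [0.611, 0.3489, 0.0843]
eef_rot: [[0.139, 0.99, -0.003], [0.99, -0.139, -0.001], [-0.002, -0.003, -1.0]]
force: [0.7, 0.2, -0.9]
width: 0.0852
grip_force: 0.0
```

>>> jog_arm(moves=[[0, 0, 0, 0, 0, 0, 1], [0, 0, 0, 0, 0, 0, 1], [0, 0, 0, 0, 0, 0, 0.7], [0, 0, 0, 0, 0, 0, 0.6], [0, 0, 0, 0, 0, 0, 0.55]])

```text
time_s: 7.38
position: [0.6128, 0.3496, 0.0882]
eef_rot: [[0.138, 0.99, 0.003], [0.99, -0.138, 0.001], [0.001, 0.002, -1.0]]
force: [0.6, 0.2, 0.4]
width: 0.0516
grip_force: 0.0
```

>>> jog_arm(moves=[[0, 0, 0, 0, 0, 0, 0.45], [0, 0, 0, 0, 0, 0, 0.35], [0, 0, 0, 0, 0, 0, 0.2], [0, 0, 0, 0, 0, 0, 0], [0, 0, 0, 0, 0, 0, 0]])

```text
time_s: 7.8
position: [0.6126, 0.3496, 0.0881]
eef_rot: [[0.138, 0.99, 0.002], [0.99, -0.138, 0.001], [0.001, 0.002, -1.0]]
force: [-1.0, 0.4, 6.3]
width: 0.0456
grip_force: 58.4
```

```bash
python3 g.py 611.3 349 80 82
```

```text
t 7.8 grasp [612.6 349.6  82.1] yaw 82.1 w 45.6 gf 58.4 F [-1.   0.4  6.3] j6 0.55
shift [-0.8 -1.2  2. ] turn [ 0.002 -0.001  0.001]
```

>>> jog_arm(moves=[[0, 0, -10, 0, 0, 0, 0], [0, 0, -30, 0, 0, 0, 0], [0, 0, -60, 0, 0, 0, 0], [0, 0, -95, 0, 0, 0, 0], [0, 0, -130, 0, 0, 0, 0]])

```text
time_s: 8.22
position: [0.6115, 0.3489, 0.2171]
eef_rot: [[0.138, 0.99, -0.002], [0.99, -0.138, -0.001], [-0.002, -0.002, -1.0]]
force: [1.5, 0.3, -3.0]
width: 0.0452
grip_force: 57.5
```

>>> jog_arm(moves=[[0, 0, -20, 0, 0, 0, 0], [0, 0, -30, 0, 0, 0, 0], [0, 0, -35, 0, 0, 0, 0], [0, 0, -35, 0, 0, 0, 0], [0, 0, -35, 0, 0, 0, 0]])

```text
time_s: 8.63
position: [0.6116, 0.3489, 0.2493]
eef_rot: [[0.138, 0.99, -0.003], [0.99, -0.138, -0.002], [-0.002, -0.003, -1.0]]
force: [-0.2, 0.1, -2.7]
width: 0.0456
grip_force: 57.5
```

```bash
python3 g.py 583 69 200 169.8
```

```text
t 8.63 grasp [611.6 348.9 243.3] yaw 82.1 w 45.6 gf 57.5 F [-0.2  0.1 -2.7] j6 0.55
shift [-281.1   10.5   43.8] turn [-4.000e-03 -1.000e-03 -1.531e+00]
```

>>> jog_arm(moves=[[-20, 1, 0, 0, 0, 0, 0], [-50, 2, 0, 0, 0, 0, 0], [-85, 3, 0, 0, 0, 0, 0], [-115, 4, 0, 0, 0, 0, 0], [-140, 5, 0, 0, 0, 0, 0]])

```text
time_s: 9.05
position: [0.5966, 0.2077, 0.249]
eef_rot: [[0.138, 0.99, -0.004], [0.99, -0.138, -0.002], [-0.002, -0.004, -1.0]]
force: [1.4, 0.4, -3.0]
width: 0.0453
grip_force: 57.5
```

>>> jog_arm(moves=[[-28, 1, 0, 0, 0, -0.1, 0], [-56, 2, 0, 0, 0, -0.2, 0], [-84, 3, 0, 0, 0, -0.3, 0], [-112, 4, 0, 0, 0, -0.4, 0], [-140, 5, 0, 0, 0, -0.5, 0]])

```text
time_s: 9.47
position: [0.5822, 0.0692, 0.2493]
eef_rot: [[-0.358, 0.934, -0.004], [0.934, 0.358, -0.0], [0.001, -0.004, -1.0]]
force: [-0.5, 0.2, -3.0]
width: 0.0453
grip_force: 57.6
```

>>> jog_arm(moves=[[0, 0, 0, 0, 0, -0.1, 0], [0, 0, 0, 0, 0, -0.2, 0], [0, 0, 0, 0, 0, -0.3, 0], [0, 0, 0, 0, 0, -0.4, 0], [0, 0, 0, 0, 0, -0.5, 0]])

```text
time_s: 9.88
position: [0.5825, 0.0704, 0.2492]
eef_rot: [[-0.762, 0.648, -0.004], [0.648, 0.762, -0.0], [0.003, -0.003, -1.0]]
force: [0.1, 0.6, -3.2]
width: 0.0455
grip_force: 57.7
```

>>> jog_arm(moves=[[0, 0, 0, 0, 0, -0.1, 0], [0, 0, 0, 0, 0, -0.2, 0], [0, 0, 0, 0, 0, -0.3, 0], [0, 0, 0, 0, 0, -0.4, 0], [0, 0, 0, 0, 0, -0.5, 0]])

```text
time_s: 10.3
position: [0.5825, 0.0705, 0.2492]
eef_rot: [[-0.979, 0.203, -0.004], [0.203, 0.979, -0.0], [0.004, -0.001, -1.0]]
force: [-0.1, -0.5, -2.8]
width: 0.0456
grip_force: 57.7
```

>>> jog_arm(moves=[[0, 0, 0, 0, 0, -0.031, 0], [0, 0, 0, 0, 0, -0.031, 0], [0, 0, 0, 0, 0, -0.031, 0], [0, 0, 0, 0, 0, -0.031, 0], [0, 0, 0, 0, 0, -0.031, 0]])

```text
time_s: 10.72
position: [0.5832, 0.0705, 0.2509]
eef_rot: [[-0.984, 0.178, -0.001], [0.178, 0.984, -0.0], [0.001, -0.0, -1.0]]
force: [0.2, -0.4, -2.6]
width: 0.0457
grip_force: 57.7
```

```bash
python3 g.py 583 69 86 169.8
python3 - <<'E'
from m import *
c=cam('top');P=cloud(c);H=hsv(c);h,s,V=[H[...,i].astype(int) for i in range(3)];z=P[...,2]
m=(V<75)&(z<.02)&(z>-.004)&(abs(P[...,0]-.583)<.09)&(abs(P[...,1]-.0686)<.09)
if m.sum()>20: print(m.sum(),*rect(P[m]))
c=cam('side');cv2.imwrite('pics/s2.png',c['image'][120:420,150:550])
E
```

```text
t 10.72 grasp [583.2  70.5 244.9] yaw 169.7 w 45.7 gf 57.7 F [ 0.2 -0.4 -2.6] j6 -1.4
shift [ -0.2  -1.5 158.9] turn [-0.    -0.001 -0.001]
518 [578.   68.3] [113.8 126.7] 82.4
```

View pics/s2.png

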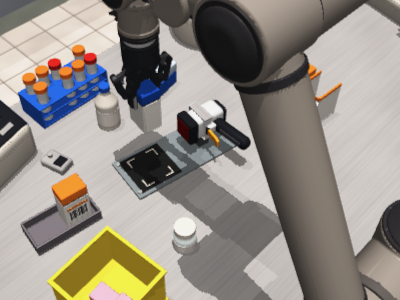

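The blue box hangs upright over the mat at (147,110) in the crop. The orange box is still in the tray, and the mat is clear.

>>> jog_arm(moves=[[0, -1, 30, 0, 0, 0, 0], [0, -1, 65, 0, 0, 0, 0], [0, -1, 100, 0, 0, 0, 0], [0, -1, 130, 0, 0, 0, 0], [0, -1, 145, 0, 0, 0, 0]])

```text
time_s: 11.23
position: [0.5811, 0.0695, 0.1025]
eef_rot: [[-0.984, 0.178, -0.006], [0.178, 0.984, -0.0], [0.006, -0.001, -1.0]]
force: [-1.1, -0.5, -3.5]
width: 0.0453
grip_force: 57.7
```

>>> jog_arm(moves=[[0, 0, 4, 0, 0, 0, 0], [0, 0, 7, 0, 0, 0, 0], [0, 0, 9, 0, 0, 0, 0], [0, 0, 10, 0, 0, 0, 0], [0, 0, 10, 0, 0, 0, 0]])

```text
time_s: 11.65
position: [0.584, 0.0695, 0.0977]
eef_rot: [[-0.984, 0.177, 0.002], [0.177, 0.984, -0.0], [-0.002, 0.0, -1.0]]
force: [0.6, -0.3, -3.4]
width: 0.0455
grip_force: 57.7
```

```bash
python3 g.py 583 69 86 169.8
```

```text
t 11.65 grasp [584.   69.5  91.7] yaw 169.8 w 45.5 gf 57.7 F [ 0.6 -0.3 -3.4] j6 -1.4
shift [ 0.9 -0.7  5.7] turn [ 0.     0.002 -0.   ]
```

>>> jog_arm(moves=[[0, 0, 2, 0, 0, 0, 0], [0, 0, 4, 0, 0, 0, 0], [0, 0, 5, 0, 0, 0, 0], [0, 0, 5.5, 0, 0, 0, 0], [0, 0, 5.5, 0, 0, 0, 0]])

```text
time_s: 12.07
position: [0.5833, 0.0695, 0.0911]
eef_rot: [[-0.984, 0.177, 0.0], [0.177, 0.984, -0.0], [-0.0, -0.0, -1.0]]
force: [0.2, 0.9, -1.6]
width: 0.0453
grip_force: 57.9
```

>>> jog_arm(moves=[[0, 0, 0.5, 0, 0, 0, 0], [0, 0, 1, 0, 0, 0, 0], [0, 0, 1, 0, 0, 0, 0], [0, 0, 1, 0, 0, 0, 0], [0, 0, 1, 0, 0, 0, 0]])

```text
time_s: 12.48
position: [0.5833, 0.0695, 0.091]
eef_rot: [[-0.984, 0.177, 0.001], [0.177, 0.984, -0.0], [-0.001, -0.0, -1.0]]
force: [-2.8, -0.0, 5.9]
width: 0.0456
grip_force: 58.8
```

>>> jog_arm(moves=[[0, 0, 0, 0, 0, 0, 0.56], [0, 0, 0, 0, 0, 0, 0.65], [0, 0, 0, 0, 0, 0, 0.8], [0, 0, 0, 0, 0, 0, 1], [0, 0, 0, 0, 0, 0, 1]])

```text
time_s: 12.9
position: [0.5833, 0.0696, 0.0899]
eef_rot: [[-0.984, 0.177, 0.0], [0.177, 0.984, -0.0], [-0.0, -0.0, -1.0]]
force: [-0.6, 0.7, -0.1]
width: 0.0852
grip_force: 0.0
```

>>> jog_arm(moves=[[0, 0, 0, 0, 0, 0, 1], [0, 0, -15, 0, 0, 0, 1], [0, 0, -45, 0, 0, 0, 1], [0, 0, -80, 0, 0, 0, 1], [0, 0, -110, 0, 0, 0, 1]])

```text
time_s: 13.32
position: [0.5832, 0.0696, 0.2016]
eef_rot: [[-0.984, 0.177, 0.0], [0.177, 0.984, -0.0], [-0.0, -0.0, -1.0]]
force: [1.1, 0.1, 0.9]
width: 0.0855
grip_force: 0.0
```

```bash
python3 g.py 483.8 -86.9 190 169.8
python3 - <<'E'
from m import *
c=cam('top')
for a in((333,288),(346.5,288),(360,288)): print(ray(c,*a,.09).round(4))
P=cloud(c);z=P[...,2];H=hsv(c);V=H[...,2];h=H[...,0];s=H[...,1]
st=np.array([.583,.069]);a=np.radians(-10.2);R=np.array([[np.cos(a),-np.sin(a)],[np.sin(a),np.cos(a)]])
S=(P[...,:2]-st)@R
m=(abs(S[...,0]+.070)<.012)&(S[...,1]<-.11)&(S[...,1]>-.24)&(z>.04)&(z<.12)
p=S[m];q=P[m];k=(s[m]>120)
print('trigger y',p[k].min(0) if k.any() else 0,p[k].max(0) if k.any() else 0,'grip',p[~k].min(0),p[~k].max(0),np.median(q[~k][:,2]))
for n in('top','side'):
    c=cam(n);P=cloud(c);z=P[...,2];H=hsv(c);h,s=H[...,0],H[...,1]
    m=(abs(P[...,0]-.583)<.06)&(abs(P[...,1]-.069)<.06)&(z>.09)&(z<.13)&(h>100)&(h<128)&(s>100)
    if m.sum()>20: print(n,m.sum(),*rect(robust(P[m])))
    cv2.imwrite(f'pics/{n}3.png',c['image'][130:430,150:550])
E
```

```text
t 13.32 grasp [583.2  69.6 195.6] yaw 169.8 w 85.5 gf 0.0 F [1.1 0.1 0.9] j6 -1.4
shift [  70.1 -171.6    5.6] turn [-0.  0. -0.]
[ 0.4743 -0.0549  0.09  ]
[ 0.4749 -0.0855  0.09  ]
[ 0.4754 -0.1162  0.09  ]
trigger y [-0.08087878 -0.14713938] [-0.05876491 -0.13821374] grip [-0.08176168 -0.2006125 ] [-0.0581218  -0.13768587] 0.09113517026071277
top 187 [566.2  73.1] [46.2 28.8] 82.7
side 577 [580.7  70.4] [47.8 64.6] 78.8
```

View pics/side3.png

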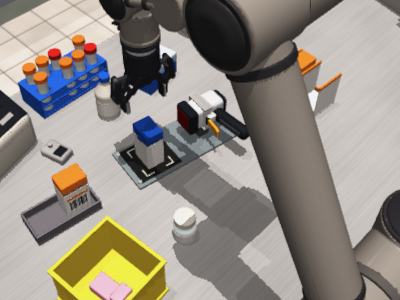

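The box stands released on the mat, at (150,145) in the crop, with its label side towards the scanner. Next is the squeeze position.

>>> jog_arm(moves=[[14, -34, 0, 0, 0, 0, 1], [28, -70, 0, 0, 0, 0, 1], [42, -105, 0, 0, 0, 0, 1], [56, -140, 0, 0, 0, 0, 1], [70, -171, 0, 0, 0, 0, 1]])

```text
time_s: 13.88
position: [0.4821, -0.0875, 0.1985]
eef_rot: [[-0.984, 0.177, -0.003], [0.177, 0.984, 0.001], [0.003, 0.0, -1.0]]
force: [-0.3, -0.9, -1.0]
width: 0.0854
grip_force: 0.0
```

>>> jog_arm(moves=[[0, 0, 0, 0, 0, 0, 1], [0, 0, 0, 0, 0, 0, 1], [0, 0, 10, 0, 0, 0, 1], [0, 0, 20, 0, 0, 0, 1], [0, 0, 20, 0, 0, 0, 1]])

```text
time_s: 14.3
position: [0.4834, -0.085, 0.1777]
eef_rot: [[-0.984, 0.176, -0.004], [0.176, 0.984, 0.002], [0.004, 0.001, -1.0]]
force: [0.0, 0.5, -1.0]
width: 0.0854
grip_force: 0.0
```

```bash
python3 g.py 483.8 -86 78 169.8
```

```text
t 14.3 grasp [483.3 -85.  171.7] yaw 169.8 w 85.4 gf 0.0 F [ 0.   0.5 -1. ] j6 -1.72
shift [-1.  -1.  93.7] turn [ 0.001 -0.004  0.001]
```

>>> jog_arm(moves=[[0, -1, 25, 0, 0, 0, 1], [0, -1, 50, 0, 0, 0, 1], [0, -1, 75, 0, 0, 0, 1], [0, -1, 90, 0, 0, 0, 1], [0, -1, 94, 0, 0, 0, 1]])

```text
time_s: 14.72
position: [0.4828, -0.086, 0.0834]
eef_rot: [[-0.984, 0.176, -0.005], [0.176, 0.984, 0.002], [0.005, 0.001, -1.0]]
force: [-1.6, -1.7, 0.1]
width: 0.0854
grip_force: 0.0
```

>>> jog_arm(moves=[[0, 0, 0, 0, 0, 0, 1], [0, 0, 0, 0, 0, 0, 1], [0, 0, 0, 0, 0, 0, 0.85], [0, 0, 0, 0, 0, 0, 0.75], [0, 0, 0, 0, 0, 0, 0.72]])

```text
time_s: 15.13
position: [0.4846, -0.0875, 0.0873]
eef_rot: [[-0.984, 0.177, 0.002], [0.177, 0.984, -0.001], [-0.002, -0.001, -1.0]]
force: [-0.9, 0.0, 4.1]
width: 0.062
grip_force: 3.3
```

```bash
python3 g.py 483.8 -86 78 169.8
python3 - <<'E'
from h import *
c=cam('side'); cv2.imwrite('pics/s4.png',cv2.resize(c['image'][180:320,290:450],None,fx=4,fy=4))
E
```

```text
t 15.13 grasp [484.6 -87.5  81.3] yaw 169.8 w 62.0 gf 3.3 F [-0.9  0.   4.1] j6 -1.73
shift [1.1 1.4 3.3] turn [-0.001  0.002  0.   ]
```

View pics/s4.png

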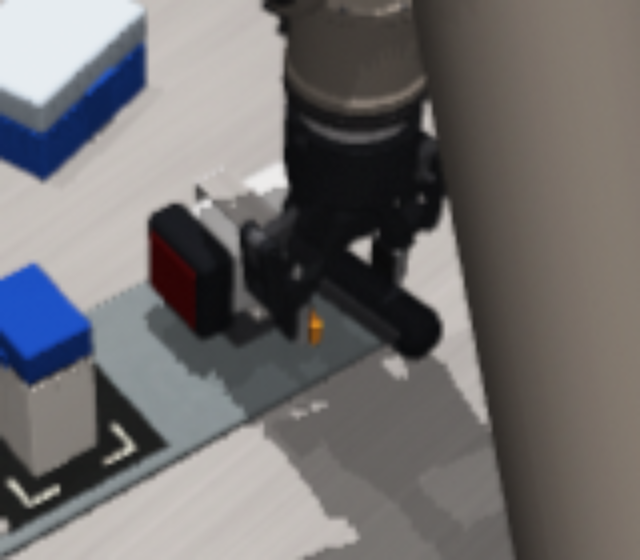

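The left finger sits on the trigger, at (300,310) in the crop, and the right finger is behind the grip.

>>> jog_arm(moves=[[0, 0, 0, 0, 0, 0, 0.6], [0, 0, 0, 0, 0, 0, 0.3]])

```text
time_s: 15.35
position: [0.4841, -0.0923, 0.0892]
eef_rot: [[-0.985, 0.174, 0.002], [0.174, 0.985, -0.01], [-0.003, -0.009, -1.0]]
force: [-14.9, -24.6, 25.9]
width: 0.0495
grip_force: 54.5
```

>>> jog_arm(moves=[[0, 0, 0, 0, 0, 0, 0.3], [0, 0, 0, 0, 0, 0, 0.3], [0, 0, 0, 0, 0, 0, 0.3]])

```text
time_s: 15.6
position: [0.4841, -0.0924, 0.0892]
eef_rot: [[-0.985, 0.174, 0.002], [0.174, 0.985, -0.009], [-0.004, -0.008, -1.0]]
force: [-14.2, -22.7, 25.4]
width: 0.0495
grip_force: 54.7
```

>>> jog_arm(moves=[[0, 0, 0, 0, 0, 0, 0.3], [0, 0, 0, 0, 0, 0, 0.3], [0, 0, 0, 0, 0, 0, 1], [0, 0, 0, 0, 0, 0, 1], [0, 0, 0, 0, 0, 0, 1]])

```text
time_s: 16.02
position: [0.4839, -0.0873, 0.0861]
eef_rot: [[-0.984, 0.177, 0.0], [0.177, 0.984, 0.0], [-0.0, 0.0, -1.0]]
force: [0.4, -0.5, 0.1]
width: 0.0828
grip_force: 0.0
```

>>> jog_arm(moves=[[0, 0, 0, 0, 0, 0, 1], [0, 0, -25, 0, 0, 0, 1], [0, 0, -55, 0, 0, 0, 1], [0, 0, -90, 0, 0, 0, 1], [0, 0, -125, 0, 0, 0, 1]])

```text
time_s: 16.43
position: [0.4834, -0.0868, 0.2118]
eef_rot: [[-0.984, 0.177, -0.002], [0.177, 0.984, 0.001], [0.002, 0.0, -1.0]]
force: [0.7, -0.1, 0.2]
width: 0.0859
grip_force: 0.0
```

>>> jog_arm(moves=[[-14, 34, 0, 0, 0, 0, 1], [-28, 70, 0, 0, 0, 0, 1], [-42, 105, 0, 0, 0, 0, 1], [-56, 140, 0, 0, 0, 0, 1], [-70, 171, 0, 0, 0, 0, 1]])

```text
time_s: 16.85
position: [0.5836, 0.0711, 0.2107]
eef_rot: [[-0.984, 0.176, -0.0], [0.176, 0.984, 0.0], [0.0, 0.0, -1.0]]
force: [1.0, 0.0, -0.6]
width: 0.0858
grip_force: 0.0
```

```bash
cat > t.py <<'E'
from m import *
c=cam('top');P=cloud(c);z=P[...,2];H=hsv(c)
st=np.array([.583,.069]);a=np.radians(-10.2);R=np.array([[np.cos(a),-np.sin(a)],[np.sin(a),np.cos(a)]])
S=(P[...,:2]-st)@R
m=(abs(S[...,0]+.070)<.012)&(S[...,1]<-.11)&(S[...,1]>-.24)&(z>.04)&(z<.12)
p=S[m];k=(H[...,1][m]>120); print('trigger y',p[k].min(0),p[k].max(0))
for n in('top','side'):
    c=cam(n);P=cloud(c);z=P[...,2];H=hsv(c);h,s=H[...,0],H[...,1]
    m=(abs(P[...,0]-.583)<.06)&(abs(P[...,1]-.069)<.06)&(z>.1)&(z<.13)&(h>100)&(h<128)&(s>100)
    if m.sum()>20: print(n,m.sum(),*rect(robust(P[m])))
E
python3 t.py; python3 g.py 582 70 195 79.7
```

```text
trigger y [-0.08083347 -0.14667018] [-0.05868097 -0.13825193]
top 179 [564.7  77.2] [31.2 40.5] 1.6
side 519 [581.5  69.9] [47.5 64.7] 80.9
t 17.0 grasp [583.5  71.  204. ] yaw 170.0 w 85.1 gf 0.0 F [-0.2 -1.1 -0.3] j6 -1.41
shift [ 1.3 -1.3  9. ] turn [-1.000e-03 -1.000e-03  1.576e+00]
```

The trigger is back at its rest position. Now I turn a quarter to grip the narrow sides.

>>> jog_arm(moves=[[0, 0, 0, 0, 0, 0.12, 1], [0, 0, 0, 0, 0, 0.24, 1], [0, 0, 0, 0, 0, 0.36, 1], [0, 0, 0, 0, 0, 0.48, 1], [0, 0, 0, 0, 0, 0.6, 1]])

```text
time_s: 17.42
position: [0.5824, 0.0677, 0.2107]
eef_rot: [[-0.708, 0.707, -0.001], [0.707, 0.708, -0.0], [0.0, -0.001, -1.0]]
force: [0.1, -0.9, 0.8]
width: 0.085
grip_force: 0.0
```

>>> jog_arm(moves=[[0, 0, 0, 0, 0, 0.12, 1], [0, 0, 0, 0, 0, 0.24, 1], [0, 0, 0, 0, 0, 0.36, 1], [0, 0, 0, 0, 0, 0.48, 1], [0, 0, 0, 0, 0, 0.6, 1]])

```text
time_s: 17.83
position: [0.5824, 0.0677, 0.2107]
eef_rot: [[-0.185, 0.983, -0.001], [0.983, 0.185, -0.0], [-0.0, -0.001, -1.0]]
force: [-0.0, -0.5, -0.2]
width: 0.0857
grip_force: 0.0
```

>>> jog_arm(moves=[[0, 0, 0, 0, 0, 0.12, 1], [0, 0, 0, 0, 0, 0.24, 1], [0, 0, 0, 0, 0, 0.36, 1], [0, 0, 0, 0, 0, 0.371, 1], [0, 0, 0, 0, 0, 0.371, 1]])

```text
time_s: 18.25
position: [0.5826, 0.0679, 0.2108]
eef_rot: [[0.175, 0.984, -0.001], [0.984, -0.175, -0.0], [-0.0, -0.001, -1.0]]
force: [-1.1, 0.2, -0.7]
width: 0.0851
grip_force: 0.0
```

```bash
python3 t.py; python3 g.py 583 69.5 85 79.8
```

```text
trigger y [-0.0809058  -0.14673021] [-0.05850928 -0.13819097]
top 87 [564.5  57.5] [15.4 29.7] 77.6
side 523 [581.2  70.2] [47.1 65.7] 79.0
t 18.4 grasp [582.9  68.3 204.9] yaw 79.9 w 85.2 gf 0.0 F [ 0.1 -0.4  0.1] j6 0.16
shift [ 1.200e+00 -1.000e-01  1.199e+02] turn [-0.     0.     0.002]
```

>>> jog_arm(moves=[[1, 0, 30, 0, 0, 0, 1], [1, 0, 60, 0, 0, 0, 1], [1, 0, 90, 0, 0, 0, 1], [1, 0, 112, 0, 0, 0, 1], [1, 0, 120, 0, 0, 0, 1]])

```text
time_s: 18.82
position: [0.5812, 0.0695, 0.0874]
eef_rot: [[0.176, 0.984, -0.006], [0.984, -0.176, -0.0], [-0.001, -0.006, -1.0]]
force: [-0.4, 0.1, -0.7]
width: 0.0854
grip_force: 0.0
```

>>> jog_arm(moves=[[0, 0, 0, 0, 0, 0, 1], [0, 0, 0, 0, 0, 0, 1], [0, 0, 0, 0, 0, 0, 0.85], [0, 0, 0, 0, 0, 0, 0.78], [0, 0, 0, 0, 0, 0, 0.75]])

```text
time_s: 19.23
position: [0.584, 0.0696, 0.0924]
eef_rot: [[0.177, 0.984, 0.003], [0.984, -0.177, -0.0], [0.0, 0.003, -1.0]]
force: [0.3, -1.1, -0.0]
width: 0.0645
grip_force: 0.0
```

>>> jog_arm(moves=[[0, 0, 0, 0, 0, 0, 0.72], [0, 0, 0, 0, 0, 0, 0.6], [0, 0, 0, 0, 0, 0, 0.3], [0, 0, 0, 0, 0, 0, 0], [0, 0, 0, 0, 0, 0, 0]])

```text
time_s: 19.65
position: [0.5839, 0.0696, 0.0925]
eef_rot: [[0.177, 0.984, 0.002], [0.984, -0.177, -0.0], [0.0, 0.002, -1.0]]
force: [-0.9, -0.1, 6.5]
width: 0.0614
grip_force: 66.2
```

```bash
python3 t.py; python3 g.py 583 69.5 85 79.8
```

```text
trigger y [-0.0809548  -0.14673517] [-0.05869563 -0.13814968]
side 250 [584.5  79.2] [28.6 73.6] 82.5
t 19.8 grasp [583.9  69.6  86.5] yaw 79.8 w 61.5 gf 66.2 F [-1.   0.5  6.6] j6 0.17
shift [-0.2 -0.9  1.5] turn [ 0.002 -0.    -0.   ]
```

>>> jog_arm(moves=[[0, 0, -10, 0, 0, 0, 0], [0, 0, -30, 0, 0, 0, 0], [0, 0, -60, 0, 0, 0, 0], [0, 0, -95, 0, 0, 0, 0], [0, 0, -130, 0, 0, 0, 0]])

```text
time_s: 20.22
position: [0.5824, 0.0696, 0.2222]
eef_rot: [[0.177, 0.984, -0.002], [0.984, -0.177, -0.0], [-0.0, -0.002, -1.0]]
force: [0.4, -0.9, -2.6]
width: 0.0614
grip_force: 66.1
```

>>> jog_arm(moves=[[0, 0, -20, 0, 0, 0, 0], [0, 0, -30, 0, 0, 0, 0], [0, 0, -35, 0, 0, 0, 0], [0, 0, -35, 0, 0, 0, 0], [0, 0, -35, 0, 0, 0, 0]])

```text
time_s: 20.63
position: [0.5825, 0.0696, 0.2544]
eef_rot: [[0.177, 0.984, -0.003], [0.984, -0.177, -0.0], [-0.001, -0.003, -1.0]]
force: [0.0, 0.9, -3.1]
width: 0.0617
grip_force: 66.2
```

```bash
python3 g.py 581.7 -369.6 250 -0.9
```

```text
t 20.63 grasp [582.5  69.6 248.4] yaw 79.8 w 61.7 gf 66.2 F [ 0.   0.9 -3.1] j6 0.17
shift [-432.3   77.1   -1.6] turn [-0.002  0.003  1.408]
```

>>> jog_arm(moves=[[-20, 3.5, 0, 0, 0, 0, 0], [-50, 9, 0, 0, 0, 0, 0], [-85, 15, 0, 0, 0, 0, 0], [-118, 21, 0, 0, 0, 0, 0], [-150, 27, 0, 0, 0, 0, 0]])

```text
time_s: 21.05
position: [0.5823, -0.0841, 0.2537]
eef_rot: [[0.177, 0.984, -0.004], [0.984, -0.177, 0.001], [0.0, -0.004, -1.0]]
force: [1.0, -0.8, -2.9]
width: 0.0612
grip_force: 66.2
```

>>> jog_arm(moves=[[-30, 5.5, 0, 0, 0, 0, 0], [-60, 11, 0, 0, 0, 0, 0], [-90, 16, 0, 0, 0, 0, 0], [-115, 20.5, 0, 0, 0, 0, 0], [-140, 25, 0, 0, 0, 0, 0]])

```text
time_s: 21.47
position: [0.5821, -0.2264, 0.2534]
eef_rot: [[0.178, 0.984, -0.004], [0.984, -0.178, 0.002], [0.001, -0.004, -1.0]]
force: [0.6, -0.0, -2.6]
width: 0.0612
grip_force: 66.2
```

>>> jog_arm(moves=[[-28, 5, 0, 0, 0, 0.1, 0], [-56, 10, 0, 0, 0, 0.2, 0], [-84, 15, 0, 0, 0, 0.3, 0], [-112, 20, 0, 0, 0, 0.4, 0], [-140, 25, 0, 0, 0, 0.5, 0]])

```text
time_s: 21.88
position: [0.582, -0.3683, 0.2532]
eef_rot: [[0.631, 0.775, -0.004], [0.775, -0.631, 0.003], [-0.0, -0.005, -1.0]]
force: [0.9, 0.2, -2.5]
width: 0.0614
grip_force: 66.1
```

>>> jog_arm(moves=[[0, 0, 0, 0, 0, 0.1, 0], [0, 0, 0, 0, 0, 0.2, 0], [0, 0, 0, 0, 0, 0.3, 0], [0, 0, 0, 0, 0, 0.4, 0], [0, 0, 0, 0, 0, 0.5, 0]])

```text
time_s: 22.3
position: [0.5821, -0.367, 0.253]
eef_rot: [[0.926, 0.378, -0.004], [0.378, -0.926, 0.003], [-0.002, -0.004, -1.0]]
force: [-0.5, 0.4, -2.6]
width: 0.0618
grip_force: 66.7
```

```bash
python3 g.py 581.7 -369.6 250 -0.9
```

```text
t 22.3 grasp [ 582.1 -367.   247. ] yaw 22.2 w 61.8 gf 66.7 F [-0.5  0.4 -2.6] j6 0.51
shift [-1.4  2.2 -3. ] turn [-0.004  0.003  0.403]
```

>>> jog_arm(moves=[[0, 1, 0, 0, 0, 0.1, 0], [-1, 2, 0, -0.002, 0.001, 0.2, 0], [-1, 2, 0, -0.004, 0.003, 0.3, 0], [-1, 2, 0, -0.004, 0.003, 0.4, 0], [-1, 2, 0, -0.004, 0.003, 0.403, 0]])

```text
time_s: 22.72
position: [0.582, -0.3691, 0.2532]
eef_rot: [[1.0, -0.014, 0.0], [-0.014, -1.0, -0.001], [0.0, 0.001, -1.0]]
force: [-0.1, -0.4, -2.9]
width: 0.0611
grip_force: 66.7
```

>>> jog_arm(moves=[[0, 0, 5, 0, 0, 0, 0], [0, 0, 20, 0, 0, 0, 0], [0, 0, 40, 0, 0, 0, 0], [0, 0, 50, 0, 0, 0, 0], [0, 0, 50, 0, 0, 0, 0]])

```text
time_s: 23.13
position: [0.5814, -0.3686, 0.2016]
eef_rot: [[1.0, -0.009, -0.002], [-0.009, -1.0, 0.001], [-0.002, -0.001, -1.0]]
force: [-0.5, 0.3, -3.2]
width: 0.0612
grip_force: 66.7
```

```bash
python3 g.py 581.7 -369.6 130 -0.9
python3 - <<'E'
from m import *
for n in('top','side'):
    c=cam(n);P=cloud(c);z=P[...,2];H=hsv(c);h,s,V=[H[...,i] for i in range(3)];X,Y=P[...,0],P[...,1]
    A=(abs(X-.61)<.1)&(abs(Y+.37)<.08)
    m=A&(z>.02)&(z<.108)&(h>100)&(h<128)&(s>100);p=P[m]
    hh,e=np.histogram(p[:,0],np.arange(.53,.70,.004)); print(n,'walls',[(round(a,3),int(b)) for a,b in zip(e,hh) if b>5])
    m=A&(z>.118)&(z<.175)&(V>110)&(s<70);p=P[m]; print(' white',len(p),*(rect(robust(p)) if len(p)>20 else []))
    m=A&(z>.15)&(z<.23)&(h>100)&(h<128)&(s>100);p=P[m]; print(' lid',len(p),*(rect(robust(p)) if len(p)>20 else []))
    a=c['image']; cv2.imwrite(f'pics/{n}5.png',cv2.resize(a[180:280,420:520] if n=='top' else a[110:260,350:500],None,fx=4,fy=4))
a=cv2.imread('pics/top5.png');b=cv2.imread('pics/side5.png')[:400,:400]; cv2.imwrite('pics/b5.png',np.hstack([a,b]))
E
```

```text
t 23.13 grasp [ 581.4 -368.6  195.6] yaw -0.5 w 61.2 gf 66.7 F [-0.5  0.3 -3.2] j6 0.9
shift [ 0.5  1.  65.6] turn [-0.001  0.002  0.007]
top walls [(np.float64(0.546), 9), (np.float64(0.55), 7), (np.float64(0.614), 7), (np.float64(0.622), 23), (np.float64(0.674), 55), (np.float64(0.678), 13)]
 white 1
 lid 19
side walls [(np.float64(0.61), 14), (np.float64(0.614), 7), (np.float64(0.622), 20), (np.float64(0.626), 12), (np.float64(0.63), 6), (np.float64(0.634), 9), (np.float64(0.638), 6), (np.float64(0.642), 7), (np.float64(0.646), 6), (np.float64(0.65), 6), (np.float64(0.654), 9), (np.float64(0.658), 7), (np.float64(0.674), 27), (np.float64(0.678), 15)]
 white 0
 lid 0
```

View pics/b5.png

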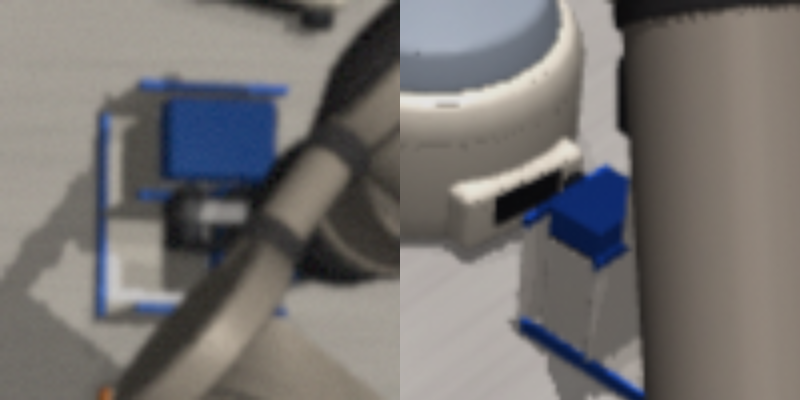

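The arm hides the gripped box in both views, but its offsets are known from the grasp. I'll lower it while watching the force.

>>> jog_arm(moves=[[0, 1, 8, 0, 0, 0.006, 0], [0, 1, 20, 0, 0, 0.006, 0], [0, 1, 30, 0, 0, 0.006, 0], [0, 1, 40, 0, 0, 0.006, 0], [0, 1, 45, 0, 0, 0.006, 0]])

```text
time_s: 23.65
position: [0.5825, -0.3706, 0.1594]
eef_rot: [[1.0, -0.017, 0.002], [-0.017, -1.0, -0.002], [0.002, 0.002, -1.0]]
force: [0.0, 0.3, -3.9]
width: 0.0614
grip_force: 66.7
```

```bash
python3 g.py 581.6 -369.6 82.5 -0.9
```

```text
t 23.65 grasp [ 582.5 -370.6  153.4] yaw -0.9 w 61.4 gf 66.7 F [ 0.   0.3 -3.9] j6 0.91
shift [-1.1 -1.1 70.9] turn [ 0.002 -0.002 -0.001]
```

>>> jog_arm(moves=[[0, 0, 10, 0, 0, 0, 0], [0, 0, 22, 0, 0, 0, 0], [0, 0, 34, 0, 0, 0, 0], [0, 0, 45, 0, 0, 0, 0], [0, 0, 52, 0, 0, 0, 0]])

```text
time_s: 24.07
position: [0.5825, -0.3705, 0.1067]
eef_rot: [[1.0, -0.017, 0.002], [-0.017, -1.0, -0.002], [0.002, 0.002, -1.0]]
force: [-1.0, 1.0, -2.8]
width: 0.0617
grip_force: 66.7
```

>>> jog_arm(moves=[[0, 0, 4, 0, 0, 0, 0], [0, 0, 7, 0, 0, 0, 0], [0, 0, 10, 0, 0, 0, 0], [0, 0, 11, 0, 0, 0, 0], [0, 0, 11, 0, 0, 0, 0]])

```text
time_s: 24.48
position: [0.5833, -0.3711, 0.0982]
eef_rot: [[1.0, -0.017, 0.004], [-0.017, -1.0, -0.004], [0.004, 0.004, -1.0]]
force: [0.4, 0.0, -3.3]
width: 0.0615
grip_force: 66.7
```

```bash
python3 g.py 581.6 -369.6 82.5 -0.9
```

```text
t 24.48 grasp [ 583.3 -371.1   92.2] yaw -0.9 w 61.5 gf 66.7 F [ 0.4  0.  -3.3] j6 0.91
shift [-1.7 -1.5  9.6] turn [ 0.004 -0.004 -0.001]
```

>>> jog_arm(moves=[[-1, -1, 2, 0.002, -0.002, 0, 0], [-1.5, -1.5, 4, 0.004, -0.004, 0, 0], [-1.5, -1.5, 6, 0.004, -0.004, 0, 0], [-1.5, -1.5, 8, 0.004, -0.004, 0, 0], [-1.5, -1.5, 8.5, 0.004, -0.004, 0, 0]])

```text
time_s: 24.9
position: [0.5815, -0.3694, 0.089]
eef_rot: [[1.0, -0.017, -0.001], [-0.017, -1.0, 0.001], [-0.001, -0.001, -1.0]]
force: [-0.1, 0.1, -3.1]
width: 0.0614
grip_force: 66.7
```

>>> jog_arm(moves=[[0, 0, 0.5, 0, 0, 0, 0], [0, 0, 1, 0, 0, 0, 0], [0, 0, 1.5, 0, 0, 0, 0], [0, 0, 1.5, 0, 0, 0, 0], [0, 0, 1.5, 0, 0, 0, 0]])

```text
time_s: 25.32
position: [0.5817, -0.3695, 0.0886]
eef_rot: [[1.0, -0.017, 0.0], [-0.017, -1.0, 0.0], [0.0, -0.0, -1.0]]
force: [-1.5, 1.8, 1.6]
width: 0.0616
grip_force: 67.1
```

Contact, at the expected height. I'll release and rise.

>>> jog_arm(moves=[[0, 0, 0, 0, 0, 0, 0.73], [0, 0, 0, 0, 0, 0, 0.77], [0, 0, 0, 0, 0, 0, 0.85], [0, 0, 0, 0, 0, 0, 1], [0, 0, 0, 0, 0, 0, 1]])

```text
time_s: 25.73
position: [0.5818, -0.3697, 0.0881]
eef_rot: [[1.0, -0.017, 0.0], [-0.017, -1.0, 0.0], [0.0, -0.0, -1.0]]
force: [-0.2, -0.5, -0.5]
width: 0.0855
grip_force: 0.0
```

>>> jog_arm(moves=[[0, 0, 0, 0, 0, 0, 1], [0, 0, -15, 0, 0, 0, 1], [0, 0, -45, 0, 0, 0, 1], [0, 0, -80, 0, 0, 0, 1], [0, 0, -115, 0, 0, 0, 1]])

```text
time_s: 26.15
position: [0.5814, -0.3694, 0.2037]
eef_rot: [[1.0, -0.017, -0.002], [-0.017, -1.0, 0.002], [-0.002, -0.002, -1.0]]
force: [0.1, 0.2, 1.1]
width: 0.0855
grip_force: 0.0
```

>>> jog_arm(moves=[[-30, 0, -25, 0, 0, 0, 1], [-65, 0, -35, 0, 0, 0, 1], [-100, 0, -40, 0, 0, 0, 1], [-135, 0, -40, 0, 0, 0, 1], [-165, 0, -40, 0, 0, 0, 1]])

```text
time_s: 26.57
position: [0.4149, -0.3667, 0.2437]
eef_rot: [[1.0, -0.017, 0.0], [-0.017, -1.0, -0.0], [0.0, 0.0, -1.0]]
force: [-0.4, -0.6, -1.0]
width: 0.0855
grip_force: 0.0
```

Run:
```python
from m import *
c=cam('top'); t=c['image']; P=cloud(c);z=P[...,2];H=hsv(c);h,s=H[...,0],H[...,1]
m=(abs(P[...,0]-.585)<.026)&(abs(P[...,1]+.37)<.08)&(z>.109)&(z<.13);print(m.sum(),rect(robust(P[m])),np.median(z[m]))
cv2.imwrite('pics/end.png',cv2.resize(t[60:390,80:520],None,fx=1.8,fy=1.8)[:600,:800])
```

```text
528 (array([ 581.7, -367.3]), array([44.1, 61.9]), 0.1) 0.1139069107471246
```

View pics/end.png

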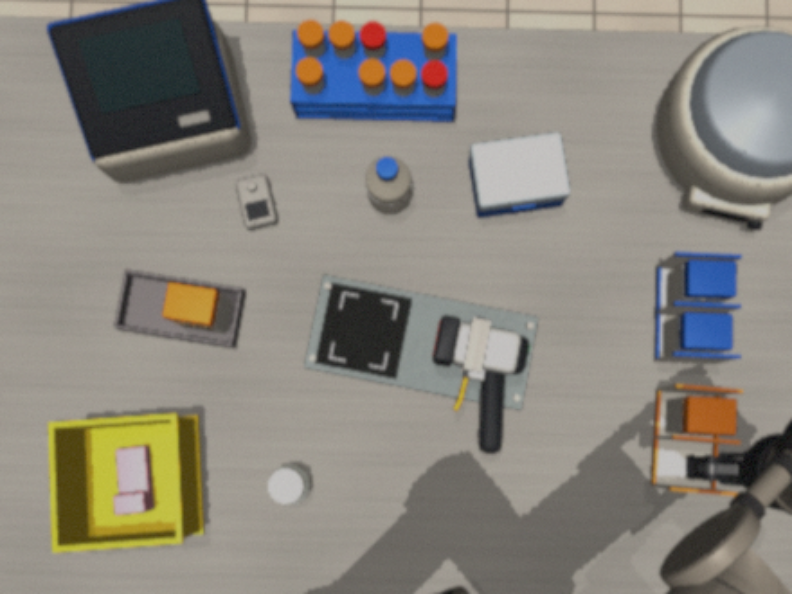

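The blue box stands in the free bay at (706,330), the packing is in the bin at (130,480), the trigger is released, and everything else is in place. The gripper is clear of everything.

```bash
python3 -c "from cell import close_job; print(close_job())"
```

```text
the job is handed in; nothing more can be done
None
```

The job is done and handed in at about 27 s: packing in the bin, label turned to the scanner, trigger squeezed for about half a second and released, and the blue-lidded box standing in the free bay of the blue caddy; the last picture showed nothing else moved.

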